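# Load the shaker tray in sample order

### The job

Working from the left end of the row as the robot faces it, move the four sample bottles one at a time from the clear acrylic rack into the tray of the orbital shaker, one per bay and in the same left-to-right order, because the samples are known only by their place in the row. Stand every bottle upright on the floor of its bay without dropping it or knocking any over, and leave the beaker where it is.

Things in the scene. Friction and masses are not known exactly. Their poses are not given: they have to be found in the camera images.
- rack: Fixed clear acrylic rack with the four bottles, 78 (x) by 258 (y) by 32 mm high. Origin: centre of its underside; its y points to the left as seen from the robot (row turned at most 0.25 rad from world y). Place centres at y = +93, +31, -31, -93 mm (1 to 4, left to right), x = 0, bottles within 3 mm of them, standing 5 mm above the origin in 53 mm holes of a plate with its top at 32 mm.
- bay1: Leftmost of four bays in a row in the dark tray on the white orbital shaker (fixed, switched off, 205 x 258 x 113 mm). Origin: centre of the bay's black rubber floor, z up, y along the row to the left as seen from the robot (yaw within 0.25). Bay 62 (x) by 59 (y) mm inside, walls 3 mm thick, 28 mm high. Floor 85 mm above the bench.
- bay2: Second bay from the left, 62 mm beside bay1; size and origin as bay1. Outside the tray, rubber clamp bars run 46 mm either side of the row's centre line, tops 17 mm above the bay floors.
- bay3: Third bay from the left; size and origin as bay1.
- bay4: Rightmost bay; size and origin as bay1. The shaker stands on the left or the right of the rack.
- jar: Squat white wide-mouth sample jar, 40 mm diameter, 72 mm high, with a ribbed screw cap 39 mm across and 16 mm high at the top. Closed, 90 g. Origin: centre of its underside, z up.
- narrow: Tall round white bottle, 36 mm diameter, 100 mm high, narrow neck (20 mm) and a screw cap 24 mm across, the top 20 mm. Closed, 80 g. Origin: centre of its underside, z up.
- flask: Small conical glass flask, 40 mm diameter at the foot, neck 21 mm across from 54 mm up, firmly closed by a dark rubber stopper 27 mm across, the top 12 mm; 90 mm high in all, 70 g. Origin: centre of its underside, z up.
- square: White square bottle, 34 by 34 mm, body 62 mm high, sloping shoulder, round screw cap 30 mm across, the top 18 mm; 90 mm high in all, 80 g. Its sides are within 0.3 rad of the rack's axes. Origin: centre of its underside, z up.
- beaker: Bystander: empty clear beaker, 42 mm across, 55 mm high, between rack and shaker. Origin: centre of its underside.
Mind the look-alikes: they are no part of the job. Leave any green or purple look-alike of the narrow alone. What is shaped like the square but orange or purple is not meant.

How it is judged:
By the outcome, as a careful person would: the job done as asked, in the order asked, and still so for the second after the job is handed in, with the robot touching nothing.
It also fails if it takes over 102 s, if anything falls off the work surface, if the arm or the gripper's body presses on something with over 40 N, if the wrist force passes 120 N, or if a joint passes its speed limit or range.

### The arm

A 6-joint arm with a two-finger parallel gripper is mounted at the origin on the work surface. World frame = base frame: x ahead of the robot, y to its left, z up, the work surface at z = 0. Lengths are in m, angles in degrees, forces in N, time in s.
With the tool pointing down it reaches from about 0.375 to 0.9 m from the base axis. Payload 3.1 kg.
Tool frame: the origin (TCP) lies between the finger pads; the fingertips stand 22 mm ahead of it and the grasp point (between the pads) lies 3 mm ahead of it (bot.tip_extent is the distance from the TCP to the fingertips, in m); y points along the fingers, z is the direction in which the jaws open and shut, and the axes are right-handed (so a half turn about y gives the same grasp; the last joint's range is limited). The gripper opens to 87 mm and grips with 3 to 60 N. Pads are 19 mm wide; open, the fingers measure 117 mm over their backs; the gripper's body (75 mm by 190 mm) begins 51 mm behind the grasp point.
Start: joints at [56.637, 30.224, 82.088, -0, 67.689, -10.227], TCP at [0.246, 0.575, 0.245] pointing down, gripper open.
Joint ranges: [-176.69, 176.69], [-43.24, 126.21], [12.49, 139.97], [-82, 262], [0, 151.66], [-163.58, 163.58]. Speed limits (degrees/s): [159.86, 159.86, 180, 180, 180, 180].

### API

Orientations are given as a 3x3 rotation matrix whose columns are the frame's x, y, z axes.
In Python, from rig import bot, eyes, models gives the robot as it stands. The module is installed in compiled form; this text tells all that it offers.
- The arm moves only by the tool arm_command, never from a script. Its arguments are lists of equal length, an entry for each row: "translation": the shift along the tool's x, y, z each as a share of 0.08 m, from -1 to 1, a list of three; "rotation": the turn, a rotation vector about the tool's x, y, z each as a share of 60 degrees, from -1 to 1, a list of three; "grip": the closure, from -1 (fully open) to 1 (shut), so that 0 is half open. In form: {"translation": [[x, y, z], ...], "rotation": [[rx, ry, rz], ...], "grip": [grip, ...]}. A call has 1 to 5 rows; each row is the pose to reach, as a shift and turn from the pose commanded when the call began, along the tool's axes at that moment; what a row does not reach only later rows make up. A row lasts 1/10 s, in which the tool goes at most 50 mm and 8.59 degrees, less where a joint would pass 70% of its speed; a pose out of reach is approached as far as the arm can. A call with a number of a shift or a turn outside -1 to 1 is refused whole. A call with a gripper value outside its range is refused whole. The fingers move at their own pace and stop on an object; the grip force is fixed at half the most. Time passes only in rows, so rows that repeat a pose let the fingers close. It gives the time, the measured TCP pose, the force and the opening at its end, in the units of the state.
- bot.read_state(): the state, without advancing time (a new reading comes with each control period).
- eyes.capture(name): name is "scene" or "top"; returns a dict with "image" (480x640x3 uint8, blue, green, red), "mtx" (3x3 intrinsics, pixels), "rvec" (rotation vector, rad) and "tvec" (3), from world to camera coordinates, as OpenCV has them. Camera axes: x right, y down, z forward; pixel columns grow to the right and rows downward; lengths in m; the calibration is good to about 2 mm. A picture is of the moment at which its call begins. There is no depth.
- bot.hand_in(): hands the job in, once; it reports no verdict.
Trained networks look in the newest picture that a camera, given by its name, has taken for a name from the list of things; names that differ only in an ending like _2 or _b are one class to them, and where a whole thing is asked for, a point or a joint stands for the part that bears it (a point fixed in the world has none). Each returns a list of dicts, best first, with "conf" (0 to 1); they miss things now and then, are a little off and sometimes report something else, mostly with a low value. They report only what shows in the picture. A call takes as long as a camera call. They do not tell look-alikes from the thing itself.
- models.recognise(camera, thing): "extent" ([left, top, right, bottom] as shares, 0 to 1, of the picture: columns of its width, rows of its height, round what is visible of it).
- models.spot_point(camera, thing): "point" ([column, row] as shares, 0 to 1, of the picture: columns of its width, rows of its height: a listed point, or the origin of a listed thing).
The state is a dict: "time_s": time; "joint_positions": joint angles; "qvel": joint speeds; "tau": joint torques, N m; "position": TCP position; "tcp_rot": TCP orientation; "force": force on the tool from outside, world axes, zero at the start; "moment": the same for the moment, N m; "opening": opening from 0.0 (shut) to 1.0 (fully open).
Only numpy, scipy, OpenCV 4.12 (cv2) and the standard library are available. Lean on these libraries where they do the work, as an engineer would, in place of code of your own. Each camera call takes 0.05 s, during which the arm holds its last target. There are 200 camera calls.

## Working session

There is one attempt and no reset: what is moved stays moved. The work goes in short steps, Python scripts to look and compute and a tool call to move; the robot and the scene stay as the last step left them, time stands still between calls to the robot, and variables do not carry over. Pictures are saved under pics/ and viewed, about 12 in all and at most 16, crops included, and the job is handed in when it is done.

Besides the shell and the picture viewer there is one more tool, called after "Emit:" as name(argument=value, ...), one argument or row to a line, values as JSON. arm_command: Moves the arm, as the interface text tells. Shift numbers are shares of 0.08 m and turn numbers shares of 60 degrees, none past 1 either way. Its arguments: {"type":"object","properties":{"translation":{"type":"array"},"rotation":{"type":"array"},"grip":{"type":"array"}},"required":["translation","rotation","grip"]}

```bash
mkdir -p pics
python3 - <<'E'
from rig import bot,eyes,models
import cv2,numpy as np
s=bot.read_state(); print({k:np.round(v,3).tolist() for k,v in s.items()}, bot.tip_extent)
for c in("scene","top"):
    d=eyes.capture(c); cv2.imwrite(f"pics/{c}0.png",d["image"]); print(c,d["mtx"],d["rvec"],d["tvec"])
    R=cv2.Rodrigues(np.array(d["rvec"],float))[0]; print("campos",-R.T@np.array(d["tvec"]).ravel())
    for t in "rack bay1 bay2 bay3 bay4 jar narrow flask square beaker".split():
        for q in models.spot_point(c,t)[:3]: print(c,t,np.round(np.array(q["point"])*[640,480],1),round(q["conf"],2))
E
```

```text
{'time_s': 0.0, 'joint_positions': [56.638, 30.278, 82.157, 0.0, 67.69, -10.229], 'qvel': [0.087, -0.004, -0.09, 0.072, 0.124, 0.029], 'tau': [-0.0, -44.005, -17.659, 0.063, 0.058, -0.0], 'position': [0.245, 0.574, 0.244], 'tcp_rot': [[0.92, -0.001, 0.393], [-0.393, -0.002, 0.92], [-0.0, -1.0, -0.002]], 'force': [0.569, -0.117, -0.274], 'moment': [0.001, 0.014, 0.004], 'opening': 1.0} 0.022
scene [[496.58853217   0.         315.73890504]
 [  0.         496.58853217 240.58050007]
 [  0.           0.           1.        ]] [ 1.52869269  1.73296907 -0.91281307] [ 0.11075423 -0.21854735  1.42771965]
campos [1.31801846 0.02649763 0.60044822]
scene rack [235.  278.6] 0.93
scene rack [249.5 274.7] 0.57
scene bay1 [456.9 268.8] 0.75
scene bay1 [492.2 269.9] 0.68
scene bay1 [424.4 270.1] 0.68
scene bay2 [456.9 268.8] 0.75
scene bay2 [492.2 269.9] 0.68
scene bay2 [424.4 270.1] 0.68
scene bay3 [456.9 268.8] 0.75
scene bay3 [492.2 269.9] 0.68
scene bay3 [424.4 270.1] 0.68
scene bay4 [456.9 268.8] 0.75
scene bay4 [492.2 269.9] 0.68
scene bay4 [424.4 270.1] 0.68
scene jar [215.  274.6] 0.91
scene 
[... 485 characters left out ...]
47  0.54747856  1.39389616]
campos [ 0.47459057 -0.04763997  1.42058474]
top rack [396.5 240.8] 0.73
top bay1 [188.2 216.9] 0.69
top bay1 [242.2 219.7] 0.69
top bay1 [155.3 224.9] 0.65
top bay2 [188.2 216.9] 0.69
top bay2 [242.2 219.7] 0.69
top bay2 [155.3 224.9] 0.65
top bay3 [188.2 216.9] 0.69
top bay3 [242.2 219.7] 0.69
top bay3 [155.3 224.9] 0.65
top bay4 [188.2 216.9] 0.69
top bay4 [242.2 219.7] 0.69
top bay4 [155.3 224.9] 0.65
top jar [407.9 238.7] 0.54
top narrow [450.4 192.6] 0.84
top narrow [472.3 236. ] 0.7
top narrow [436.6 236.1] 0.55
top flask [384.6 238.9] 0.47
top square [358.3 242.8] 0.77
top square [362.  290.3] 0.6
top square [317.9 283.5] 0.55
top beaker [306.8 227.6] 0.68
```

View pics/scene0.png

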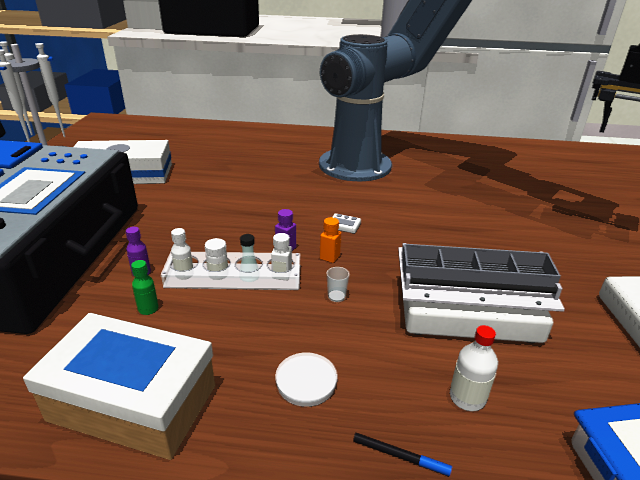

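View pics/top0.png

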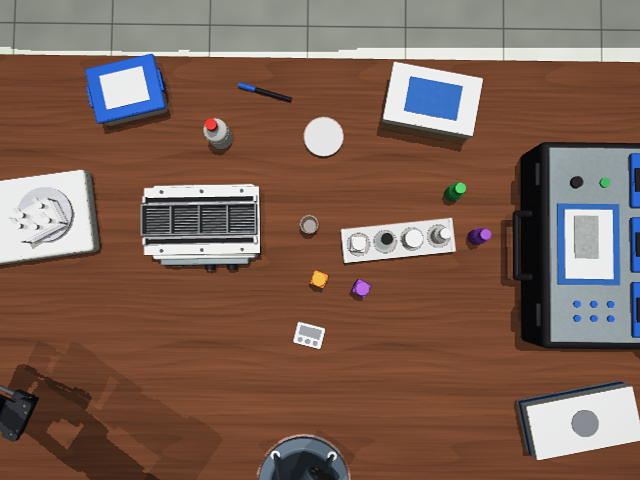

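The scene view shows the rack at about (230,270) and the shaker at (480,290). In the top view the robot faces up the picture, so picture left is robot left. The shaker is on the left at (200,220), and the beaker is at (309,226).

- **Row order:** from robot left it reads square (358,242), flask (386,239), jar (412,237) and narrow (440,235).
- **Look-alikes:** the purple narrow (480,236), green narrow (456,190), orange square (319,279) and purple square (361,288) all stand outside the rack. Only the four white or clear ones in the rack are meant.

Next I'll fit the poses and check them in a crop.

```bash
cat > h.py <<'E'
import cv2,numpy as np
def cam(d): return np.array(d["mtx"],float),np.array(d["rvec"],float),np.array(d["tvec"],float).ravel()
def proj(d,P):
    m,r,t=cam(d); return cv2.projectPoints(np.array(P,float).reshape(-1,1,3),r,t,m,None)[0].reshape(-1,2)
def lift(d,uv,z):
    m,r,t=cam(d); R=cv2.Rodrigues(r)[0]; c=-R.T@t; v=R.T@np.linalg.inv(m)@np.array([uv[0],uv[1],1.]); return (c+v*(z-c[2])/v[2])[:2]
E
python3 - <<'E'
from rig import bot,eyes,models
from h import *
D={c:eyes.capture(c) for c in("scene","top")}
Z=dict(rack=0,bay1=.085,jar=.005,narrow=.005,flask=.005,square=.005,beaker=0)
for t,z in Z.items():
  for c,d in D.items():
    for q in models.spot_point(c,t)[:6]: print(t,c,np.round(lift(d,np.array(q["point"])*[640,480],z),4),round(q["conf"],2))
d=D["top"]; im=d["image"]
a=cv2.resize(im[210:275,330:465],None,fx=5.9,fy=5.9,interpolation=cv2.INTER_CUBIC)
b=cv2.resize(im[175:275,130:270],None,fx=5.5,fy=5.5,interpolation=cv2.INTER_CUBIC)
cv2.imwrite("pics/rackc.png",a);cv2.imwrite("pics/shakc.png",b)
E
```

```text
rack scene [0.4789 0.3727] 0.68
rack scene [ 0.5643 -0.2102] 0.66
rack scene [ 0.5576 -0.248 ] 0.65
rack scene [0.4765 0.2311] 0.25
rack top [ 0.5546 -0.2106] 0.89
rack top [0.5897 0.3602] 0.6
bay1 scene [0.594  0.2064] 0.66
bay1 scene [0.5983 0.2614] 0.52
bay1 scene [0.598  0.1417] 0.51
bay1 top [0.6005 0.2606] 0.92
bay1 top [0.5841 0.3334] 0.89
bay1 top [0.5955 0.1422] 0.79
bay1 top [0.6083 0.2134] 0.65
jar scene [ 0.5643 -0.2416] 0.74
jar scene [0.4833 0.1666] 0.23
narrow scene [ 0.5646 -0.3104] 0.95
narrow scene [ 0.6787 -0.3444] 0.93
narrow scene [ 0.5771 -0.3937] 0.82
narrow scene [0.4917 0.2268] 0.27
narrow top [ 0.568  -0.3067] 0.71
narrow top [ 0.6792 -0.3335] 0.71
narrow top [ 0.5816 -0.3916] 0.63
flask scene [ 0.5638 -0.1784] 0.83
flask top [ 0.5624 -0.1791] 0.67
square scene [ 0.4699 -0.1223] 0.8
square scene [ 0.548  -0.1147] 0.66
square scene [ 0.4664 -0.0293] 0.62
square top [ 0.5455 -0.1216] 0.74
square top [ 0.4401 -0.1319] 0.64
beaker top [0.587 0.001] 0.61
```

View pics/rackc.png

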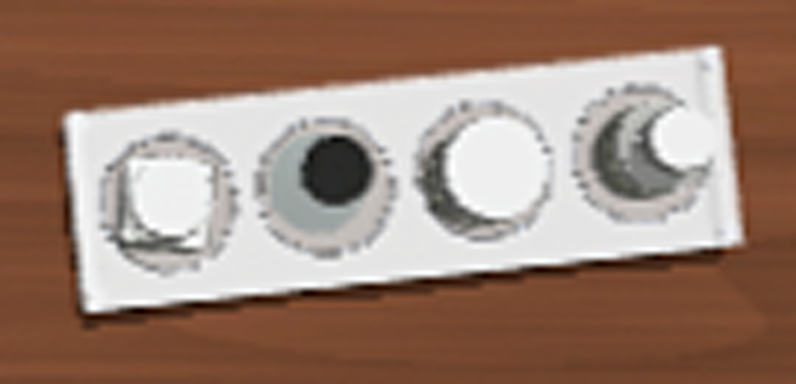

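View pics/shakc.png

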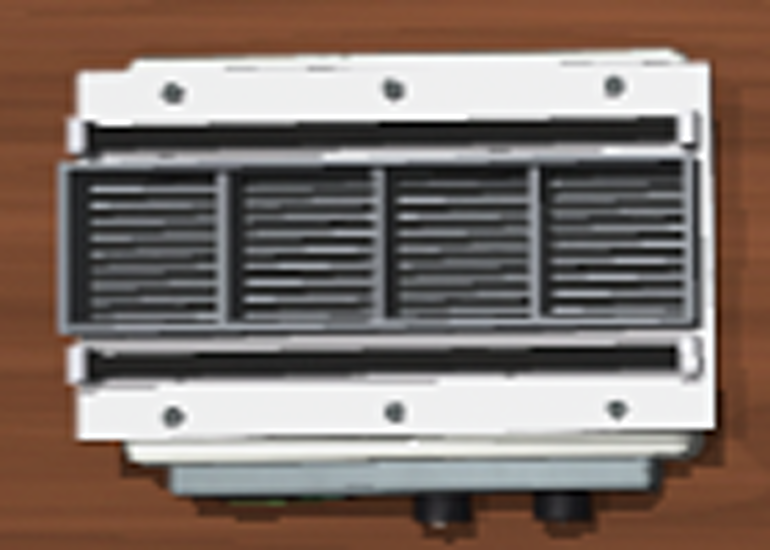

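Run:
```python
from rig import bot,eyes,models
from h import *
d=eyes.capture("top"); 
def R(uv,z,o=(330,210),f=5.9): return lift(d,[(uv[0]+.5)/f-.5+o[0],(uv[1]+.5)/f-.5+o[1]],z)
def S(uv,z): return R(uv,z,(130,175),5.5)
C=np.array([R(p,.032) for p in[(65,114),(720,48),(742,242),(85,312)]]);c=C.mean(0)
def ax(C):
    v=(C[0]-C[1]+C[3]-C[2])/2; w=(C[0]-C[3]+C[1]-C[2])/2; return np.linalg.norm(v),np.linalg.norm(w),np.arctan2(-v[0],v[1])
L,W,y=ax(C); print("rack",c,L,W,np.degrees(y))
e=np.array([-np.sin(y),np.cos(y)])
for s in(.093,.031,-.031,-.093): print(c+s*e)
for n,p,z in[("sq",(168,194),.095),("fl",(338,170),.095),("jar",(499,161),.077),("nar",(683,138),.105)]: print(n,R(p,z))
h=[R(p,.032) for p in[(170,203),(328,188),(484,170),(645,152)]];print("holes",h)
T=np.array([S(p,.113) for p in[(60,162),(697,152),(697,328),(60,332)]]);c=T.mean(0);L,W,y=ax(T);print("tray",c,L,W,np.degrees(y))
e=np.array([-np.sin(y),np.cos(y)])
for s in(.093,.031,-.031,-.093): print("bay",c+s*e)
print([S((u,240),.113) for u in(223,381,535)])
# square body edges at shoulder z=.067
sq=np.array([R(p,.067) for p in[(126,158),(210,160),(206,248),(122,243)]]);print("sq yaw",ax(sq),sq.mean(0))
sc=eyes.capture("scene"); im=sc["image"].copy()
```

```text
rack [ 0.55973014 -0.21200042] 0.2581969513470879 0.07720682805583634 6.67900970674851
[ 0.5489136  -0.11963158]
[ 0.55612462 -0.18121081]
[ 0.56333565 -0.24279003]
[ 0.57054668 -0.30436926]
sq [ 0.5490405  -0.11678518]
fl [ 0.55885541 -0.18018809]
jar [ 0.56421709 -0.24291979]
nar [ 0.57179623 -0.30704054]
holes [array([ 0.54906394, -0.12089025]), array([ 0.55575404, -0.18263192]), array([ 0.56361278, -0.24361098]), array([ 0.57150139, -0.30657854])]
tray [0.59497269 0.23233095] 0.25221348623559176 0.06875026073018525 1.3872698327596233
bay [0.59272115 0.32530369]
bay [0.59422218 0.26332186]
bay [0.5957232  0.20134004]
bay [0.59722423 0.13935821]
[array([0.59550514, 0.29393985]), array([0.59632912, 0.23137932]), array([0.59713224, 0.17040324])]
sq yaw (np.float64(0.03204940136394216), np.float64(0.033064496654749365), np.float64(-0.028508601824448344)) [ 0.54746356 -0.11751604]
```

Measured sizes agree with those given: rack 258×77 mm, tray 252×69 mm. I'll turn the tool so the jaws open along world x, then travel to the square.

Emit:
arm_command(
  translation=[
    [0,0,0],
    [0,0,0],
    [0,0,0],
    [0,0,0],
    [0,0,0],
  ],
  rotation=[
    [0,0.12,0],
    [0,0.25,0],
    [0,0.39,0],
    [0,0.5,0],
    [0,0.5572,0],
  ],
  grip=[-1,-1,-1,-1,-1],
)

```text
time_s: 2.5
position: [0.2455, 0.5747, 0.2446]
tcp_rot: [[0.548, 0.0, 0.836], [-0.836, 0.0, 0.548], [-0.0, -1.0, 0.0]]
force: [-0.3, 0.4, 0.8]
opening: 0.999
```

Emit:
arm_command(
  translation=[
    [0,0,0],
    [0,0,0],
    [0,0,0],
    [0,0,0],
    [0,0,0],
  ],
  rotation=[
    [0,0.12,0],
    [0,0.25,0],
    [0,0.39,0],
    [0,0.5,0],
    [0,0.5572,0],
  ],
  grip=[-1,-1,-1,-1,-1],
)

```text
time_s: 3.0
position: [0.2455, 0.5747, 0.2446]
tcp_rot: [[-0.003, 0.0, 1.0], [-1.0, 0.0, -0.003], [-0.0, -1.0, 0.0]]
force: [0.2, 0.3, -0.3]
opening: 0.998
```

Emit:
arm_command(
  translation=[
    [0.2,-0.1,0.2],
    [0.6,-0.3,0.6],
    [1,-0.5,1],
  ],
  rotation=[
    [0,0,0],
    [0,0,0],
    [0,0,0],
  ],
  grip=[-1,-1,-1],
)

```text
time_s: 3.3
position: [0.3256, 0.4941, 0.2846]
tcp_rot: [[0.002, -0.0, 1.0], [-1.0, -0.001, 0.002], [0.001, -1.0, -0.0]]
force: [0.3, 0.2, 0.6]
opening: 0.996
```

Emit:
arm_command(
  translation=[
    [0.3,0,0.3],
    [0.65,0,0.65],
    [1,0,1],
  ],
  rotation=[
    [0,0,0],
    [0,0,0],
    [0,0,0],
  ],
  grip=[-1,-1,-1],
)

```text
time_s: 3.6
position: [0.4064, 0.4137, 0.285]
tcp_rot: [[0.0, 0.001, 1.0], [-1.0, 0.0, 0.0], [-0.0, -1.0, 0.001]]
force: [1.3, 0.1, -0.4]
opening: 1.0
```

Emit:
arm_command(
  translation=[
    [0.3,0,0.3],
    [0.65,0,0.65],
    [1,0,1],
  ],
  rotation=[
    [0,0,0],
    [0,0,0],
    [0,0,0],
  ],
  grip=[-1,-1,-1],
)

```text
time_s: 3.9
position: [0.4865, 0.3336, 0.2847]
tcp_rot: [[0.0, 0.0, 1.0], [-1.0, 0.0, 0.0], [-0.0, -1.0, 0.0]]
force: [1.0, 1.0, 1.0]
opening: 0.995
```

Emit:
arm_command(
  translation=[
    [0.3,0,0.25],
    [0.65,0,0.5],
    [1,0,0.79],
  ],
  rotation=[
    [0,0,0],
    [0,0,0],
    [0,0,0],
  ],
  grip=[-1,-1,-1],
)

```text
time_s: 4.2
position: [0.5491, 0.2536, 0.2846]
tcp_rot: [[0.0, -0.0, 1.0], [-1.0, 0.0, 0.0], [-0.0, -1.0, -0.0]]
force: [0.0, -0.2, -0.4]
opening: 1.0
```

Emit:
arm_command(
  translation=[
    [0.3,0,0],
    [0.65,0,0],
    [1,0,0],
  ],
  rotation=[
    [0,0,0],
    [0,0,0],
    [0,0,0],
  ],
  grip=[-1,-1,-1],
)

```text
time_s: 4.5
position: [0.5488, 0.1736, 0.2845]
tcp_rot: [[-0.0, -0.0, 1.0], [-1.0, -0.0, -0.0], [0.0, -1.0, -0.0]]
force: [0.2, 0.1, 0.4]
opening: 0.997
```

Emit:
arm_command(
  translation=[
    [0.3,0,0],
    [0.65,0,0],
    [1,0,0],
  ],
  rotation=[
    [0,0,0],
    [0,0,0],
    [0,0,0],
  ],
  grip=[-1,-1,-1],
)

```text
time_s: 4.8
position: [0.5486, 0.0937, 0.2847]
tcp_rot: [[0.0, 0.0, 1.0], [-1.0, -0.0, 0.0], [0.0, -1.0, 0.0]]
force: [0.5, -0.5, 0.4]
opening: 0.997
```

Emit:
arm_command(
  translation=[
    [0.3,0,0],
    [0.65,0,0],
    [1,0,0],
  ],
  rotation=[
    [0,0,0],
    [0,0,0],
    [0,0,0],
  ],
  grip=[-1,-1,-1],
)

```text
time_s: 5.1
position: [0.5487, 0.0137, 0.2847]
tcp_rot: [[0.0, 0.0, 1.0], [-1.0, -0.0, 0.0], [0.0, -1.0, 0.0]]
force: [-0.2, -0.7, -0.5]
opening: 0.996
```

Emit:
arm_command(
  translation=[
    [0.3,0,0],
    [0.65,0,0],
    [1,0,0],
  ],
  rotation=[
    [0,0,0],
    [0,0,0],
    [0,0,0],
  ],
  grip=[-1,-1,-1],
)

```text
time_s: 5.4
position: [0.5486, -0.0663, 0.2847]
tcp_rot: [[0.0, 0.0, 1.0], [-1.0, -0.0, 0.0], [0.0, -1.0, 0.0]]
force: [0.5, 0.4, -0.8]
opening: 1.006
```

Emit:
arm_command(
  translation=[
    [0.3,0,0],
    [0.5,0,0],
    [0.65,0,0],
    [0.65,0,0],
  ],
  rotation=[
    [0,0,0],
    [0,0,0],
    [0,0,0],
    [0,0,0],
  ],
  grip=[-1,-1,-1,-1],
)

```text
time_s: 5.8
position: [0.5489, -0.1184, 0.2845]
tcp_rot: [[-0.002, 0.0, 1.0], [-1.0, -0.0, -0.002], [0.0, -1.0, 0.0]]
force: [-0.5, -0.0, 0.7]
opening: 0.998
```

Emit:
arm_command(
  translation=[
    [0,0.3,0],
    [0,0.65,0],
    [0,1,0],
  ],
  rotation=[
    [0,0,0],
    [0,0,0],
    [0,0,0],
  ],
  grip=[-1,-1,-1],
)

```text
time_s: 6.1
position: [0.5489, -0.1161, 0.2041]
tcp_rot: [[0.001, 0.001, 1.0], [-1.0, 0.0, 0.001], [-0.0, -1.0, 0.001]]
force: [0.2, 0.0, -0.4]
opening: 0.998
```

Emit:
arm_command(
  translation=[
    [0,0.3,0],
    [0,0.65,0],
    [0,0.9,0],
    [0,1,0],
  ],
  rotation=[
    [0,0,0],
    [0,0,0],
    [0,0,0],
    [0,0,0],
  ],
  grip=[-1,-1,-1,-1],
)

```text
time_s: 6.5
position: [0.5475, -0.1156, 0.1226]
tcp_rot: [[0.001, -0.004, 1.0], [-1.0, 0.002, 0.001], [-0.002, -1.0, -0.004]]
force: [0.0, 1.1, -0.1]
opening: 1.0
```

Emit:
arm_command(
  translation=[
    [0,0.2,0],
    [0,0.4,0],
    [0,0.6,0],
    [0,0.75,0],
    [0,0.805,0],
  ],
  rotation=[
    [0,0,0],
    [0,0,0],
    [0,0,0],
    [0,0,0],
    [0,0,0],
  ],
  grip=[-1,-1,-1,-1,-1],
)

```text
time_s: 7.0
position: [0.5486, -0.1167, 0.0595]
tcp_rot: [[0.001, -0.001, 1.0], [-1.0, 0.001, 0.001], [-0.001, -1.0, -0.001]]
force: [-0.3, 0.2, 0.3]
opening: 0.999
```

Run:
```python
from rig import eyes
import cv2
from h import *
im=eyes.capture("scene")["image"]; cv2.imwrite("pics/g1.png",cv2.resize(im[200:320,100:360],None,fx=3,fy=3,interpolation=2))
```

```text
(no output)
```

View pics/g1.png

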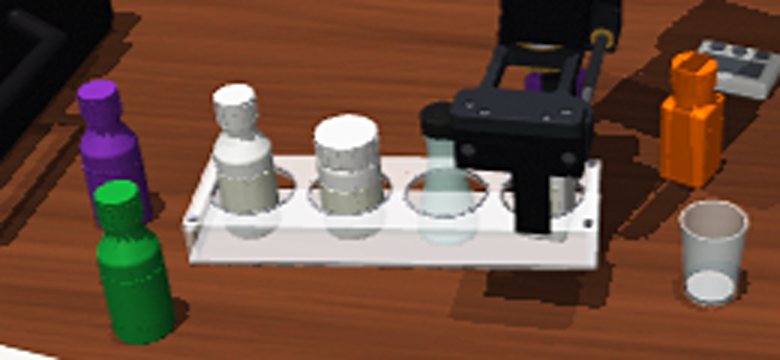

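The fingers straddle the white square bottle in the rightmost hole of this view (robot left, about (545,200)). Nothing touches the flask or the look-alikes, so I close now.

Emit:
arm_command(
  translation=[
    [0,0,0],
    [0,0,0],
    [0,0,0],
    [0,0,0],
    [0,0,0],
  ],
  rotation=[
    [0,0,0],
    [0,0,0],
    [0,0,0],
    [0,0,0],
    [0,0,0],
  ],
  grip=[-0.5,0,0.5,1,1],
)

```text
time_s: 7.55
position: [0.5489, -0.1174, 0.0605]
tcp_rot: [[-0.0, 0.001, 1.0], [-1.0, -0.0, -0.0], [0.0, -1.0, 0.001]]
force: [0.8, 0.5, 0.8]
opening: 0.627
```

Emit:
arm_command(
  translation=[
    [0,0,0],
    [0,0,0],
    [0,0,0],
    [0,0,0],
    [0,0,0],
  ],
  rotation=[
    [0,0,0],
    [0,0,0],
    [0,0,0],
    [0,0,0],
    [0,0,0],
  ],
  grip=[1,1,1,1,1],
)

```text
time_s: 8.05
position: [0.5488, -0.1173, 0.0602]
tcp_rot: [[-0.0, 0.0, 1.0], [-1.0, -0.0, -0.0], [0.0, -1.0, 0.0]]
force: [1.1, 1.0, 0.0]
opening: 0.395
```

Emit:
arm_command(
  translation=[
    [0,-0.05,0],
    [0,-0.15,0],
    [0,-0.3,0],
    [0,-0.4,0],
    [0,-0.5,0],
  ],
  rotation=[
    [0,0,0],
    [0,0,0],
    [0,0,0],
    [0,0,0],
    [0,0,0],
  ],
  grip=[1,1,1,1,1],
)

```text
time_s: 8.55
position: [0.5488, -0.1172, 0.1014]
tcp_rot: [[-0.0, 0.001, 1.0], [-1.0, -0.0, -0.0], [0.0, -1.0, 0.001]]
force: [-0.2, 0.2, -0.9]
opening: 0.395
```

Emit:
arm_command(
  translation=[
    [0,-0.3,0],
    [-0.15,-0.6,0],
    [-0.35,-0.85,0],
    [-0.53,-1,0],
  ],
  rotation=[
    [0,0,0],
    [0,0,0],
    [0,0,0],
    [0,0,0],
  ],
  grip=[1,1,1,1],
)

```text
time_s: 8.95
position: [0.5492, -0.0744, 0.1823]
tcp_rot: [[-0.0, 0.002, 1.0], [-1.0, -0.001, -0.0], [0.001, -1.0, 0.002]]
force: [0.3, 0.4, -1.0]
opening: 0.395
```

Emit:
arm_command(
  translation=[
    [-0.25,-0.1,0.15],
    [-0.5,-0.2,0.3],
    [-0.75,-0.3,0.45],
    [-1,-0.3,0.55],
  ],
  rotation=[
    [0,0,0],
    [0,0,0],
    [0,0,0],
    [0,0,0],
  ],
  grip=[1,1,1,1],
)

```text
time_s: 9.35
position: [0.5939, 0.0063, 0.2055]
tcp_rot: [[0.0, 0.003, 1.0], [-1.0, -0.0, 0.0], [0.0, -1.0, 0.003]]
force: [-0.6, 0.1, -0.4]
opening: 0.4
```

Emit:
arm_command(
  translation=[
    [-0.25,0,0],
    [-0.5,0,0],
    [-0.75,0,0],
    [-1,0,0],
  ],
  rotation=[
    [0,0,0],
    [0,0,0],
    [0,0,0],
    [0,0,0],
  ],
  grip=[1,1,1,1],
)

```text
time_s: 9.75
position: [0.592, 0.0864, 0.204]
tcp_rot: [[0.0, -0.001, 1.0], [-1.0, 0.0, 0.0], [-0.0, -1.0, -0.001]]
force: [0.5, 0.6, -0.7]
opening: 0.395
```

Emit:
arm_command(
  translation=[
    [-0.25,0,0],
    [-0.5,0,0],
    [-0.75,0,0],
    [-1,0,0],
  ],
  rotation=[
    [0,0,0],
    [0,0,0],
    [0,0,0],
    [0,0,0],
  ],
  grip=[1,1,1,1],
)

```text
time_s: 10.15
position: [0.5919, 0.1663, 0.204]
tcp_rot: [[0.0, -0.001, 1.0], [-1.0, -0.0, 0.0], [0.0, -1.0, -0.001]]
force: [-0.1, -0.1, -0.1]
opening: 0.397
```

Emit:
arm_command(
  translation=[
    [-0.25,0,0],
    [-0.5,0,0],
    [-0.75,0,0],
    [-1,0,0],
  ],
  rotation=[
    [0,0,0],
    [0,0,0],
    [0,0,0],
    [0,0,0],
  ],
  grip=[1,1,1,1],
)

```text
time_s: 10.55
position: [0.5918, 0.2462, 0.2039]
tcp_rot: [[0.0, -0.001, 1.0], [-1.0, -0.0, 0.0], [0.0, -1.0, -0.001]]
force: [0.0, -0.3, -1.2]
opening: 0.392
```

Emit:
arm_command(
  translation=[
    [-0.25,0,0],
    [-0.5,0,0],
    [-0.75,0,0],
    [-0.95,0,0],
    [-1,0,0],
  ],
  rotation=[
    [0,0,0],
    [0,0,0],
    [0,0,0],
    [0,0,0],
    [0,0,0],
  ],
  grip=[1,1,1,1,1],
)

```text
time_s: 11.05
position: [0.5924, 0.3273, 0.204]
tcp_rot: [[0.002, 0.0, 1.0], [-1.0, 0.0, 0.002], [-0.0, -1.0, 0.0]]
force: [-0.5, -0.6, -2.1]
opening: 0.393
```

Run:
```python
from rig import eyes,bot
import cv2
from h import *
print(bot.read_state()["position"])
a=eyes.capture("scene")["image"];b=eyes.capture("top")["image"]
a=cv2.resize(a[180:350,380:580],(600,510),interpolation=2);cv2.imwrite("pics/p1.png",a)
```

```text
[0.59242356 0.32729618 0.20404755]
```

View pics/p1.png

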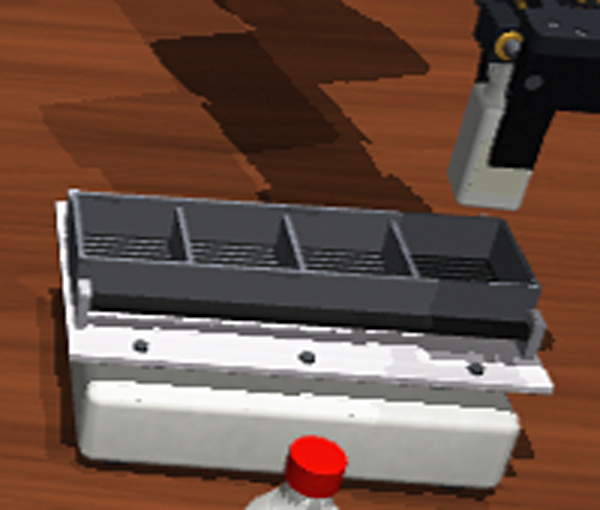

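The bottle hangs upright above bay1, the rightmost bay in this view, at about (490,200). I'm lowering it.

Emit:
arm_command(
  translation=[
    [0,0.15,0],
    [0,0.3,0],
    [0,0.45,0],
    [0,0.55,0],
    [0,0.65,0],
  ],
  rotation=[
    [0,0,0],
    [0,0,0],
    [0,0,0],
    [0,0,0],
    [0,0,0],
  ],
  grip=[1,1,1,1,1],
)

```text
time_s: 11.65
position: [0.5925, 0.3246, 0.1507]
tcp_rot: [[-0.001, -0.001, 1.0], [-1.0, -0.0, -0.001], [0.0, -1.0, -0.001]]
force: [-0.6, 0.4, -1.2]
opening: 0.397
```

Emit:
arm_command(
  translation=[
    [0,0.04,0],
    [0,0.08,0],
    [0,0.12,0],
    [0,0.14,0],
    [0,0.14,0],
  ],
  rotation=[
    [0,0,0],
    [0,0,0],
    [0,0,0],
    [0,0,0],
    [0,0,0],
  ],
  grip=[1,1,1,1,1],
)

```text
time_s: 12.15
position: [0.5927, 0.3252, 0.141]
tcp_rot: [[0.0, 0.0, 1.0], [-1.0, 0.0, 0.0], [-0.0, -1.0, 0.0]]
force: [0.0, 0.3, -1.0]
opening: 0.394
```

Emit:
arm_command(
  translation=[
    [0,0.005,0],
    [0,0.01,0],
    [0,0.012,0],
    [0,0.012,0],
  ],
  rotation=[
    [0,0,0],
    [0,0,0],
    [0,0,0],
    [0,0,0],
  ],
  grip=[1,1,1,1],
)

```text
time_s: 12.55
position: [0.5928, 0.3252, 0.1402]
tcp_rot: [[0.0, 0.0, 1.0], [-1.0, 0.0, 0.0], [-0.0, -1.0, 0.0]]
force: [0.8, 0.0, -0.0]
opening: 0.395
```

Emit:
arm_command(
  translation=[
    [0,0,0],
    [0,0,0],
    [0,0,0],
    [0,0,0],
    [0,0,0],
  ],
  rotation=[
    [0,0,0],
    [0,0,0],
    [0,0,0],
    [0,0,0],
    [0,0,0],
  ],
  grip=[-0.1,-0.3,-0.6,-1,-1],
)

```text
time_s: 13.05
position: [0.5927, 0.3251, 0.14]
tcp_rot: [[0.0, 0.0, 1.0], [-1.0, -0.0, 0.0], [0.0, -1.0, 0.0]]
force: [-0.3, 0.1, -0.0]
opening: 0.768
```

Emit:
arm_command(
  translation=[
    [0,0,0],
    [0,0,0],
    [0,0,0],
    [0,0,0],
    [0,0,0],
  ],
  rotation=[
    [0,0,0],
    [0,0,0],
    [0,0,0],
    [0,0,0],
    [0,0,0],
  ],
  grip=[-1,-1,-1,-1,-1],
)

```text
time_s: 13.55
position: [0.5927, 0.3251, 0.14]
tcp_rot: [[0.0, -0.0, 1.0], [-1.0, -0.0, 0.0], [0.0, -1.0, -0.0]]
force: [0.2, -0.7, -0.0]
opening: 0.999
```

Emit:
arm_command(
  translation=[
    [0,-0.15,0],
    [0,-0.4,0],
    [0,-0.7,0],
    [0,-1,0],
  ],
  rotation=[
    [0,0,0],
    [0,0,0],
    [0,0,0],
    [0,0,0],
  ],
  grip=[-1,-1,-1,-1],
)

```text
time_s: 13.95
position: [0.5928, 0.3252, 0.2216]
tcp_rot: [[0.0, 0.0, 1.0], [-1.0, 0.0, 0.0], [-0.0, -1.0, 0.0]]
force: [0.2, -0.3, 0.7]
opening: 1.0
```

Emit:
arm_command(
  translation=[
    [0.2,-0.25,0],
    [0.6,-0.37,-0.2],
    [1,-0.37,-0.42],
  ],
  rotation=[
    [0,0,0],
    [0,0,0],
    [0,0,0],
  ],
  grip=[-1,-1,-1],
)

```text
time_s: 14.25
position: [0.5605, 0.245, 0.2527]
tcp_rot: [[0.001, 0.006, 1.0], [-1.0, 0.001, 0.001], [-0.001, -1.0, 0.006]]
force: [0.9, -0.6, -0.5]
opening: 1.001
```

Emit:
arm_command(
  translation=[
    [0.35,0,0],
    [0.7,0,0],
    [1,0,0],
  ],
  rotation=[
    [0,0,0],
    [0,0,0],
    [0,0,0],
  ],
  grip=[-1,-1,-1],
)

```text
time_s: 14.55
position: [0.5591, 0.1639, 0.2509]
tcp_rot: [[-0.0, 0.002, 1.0], [-1.0, -0.0, -0.0], [0.0, -1.0, 0.002]]
force: [0.3, 0.4, 0.7]
opening: 0.999
```

Emit:
arm_command(
  translation=[
    [0.35,0,0],
    [0.7,0,0],
    [1,0,0],
  ],
  rotation=[
    [0,0,0],
    [0,0,0],
    [0,0,0],
  ],
  grip=[-1,-1,-1],
)

```text
time_s: 14.85
position: [0.5593, 0.0838, 0.2507]
tcp_rot: [[-0.0, 0.002, 1.0], [-1.0, -0.0, -0.0], [0.0, -1.0, 0.002]]
force: [-0.5, -0.9, 0.5]
opening: 1.001
```

Emit:
arm_command(
  translation=[
    [0.35,0,0],
    [0.7,0,0],
    [1,0,0],
  ],
  rotation=[
    [0,0,0],
    [0,0,0],
    [0,0,0],
  ],
  grip=[-1,-1,-1],
)

```text
time_s: 15.15
position: [0.5593, 0.0037, 0.2507]
tcp_rot: [[-0.0, 0.002, 1.0], [-1.0, -0.0, -0.0], [0.0, -1.0, 0.002]]
force: [0.3, 1.1, 0.6]
opening: 1.003
```

Emit:
arm_command(
  translation=[
    [0.35,0,0],
    [0.7,0,0],
    [1,0,0],
  ],
  rotation=[
    [0,0,0],
    [0,0,0],
    [0,0,0],
  ],
  grip=[-1,-1,-1],
)

```text
time_s: 15.45
position: [0.5593, -0.0764, 0.2507]
tcp_rot: [[-0.0, 0.002, 1.0], [-1.0, -0.001, -0.0], [0.001, -1.0, 0.002]]
force: [-1.1, 0.1, 0.7]
opening: 1.003
```

Emit:
arm_command(
  translation=[
    [0.35,0,0],
    [0.7,0,0],
    [1,0,0],
  ],
  rotation=[
    [0,0,0],
    [0,0,0],
    [0,0,0],
  ],
  grip=[-1,-1,-1],
)

```text
time_s: 15.75
position: [0.5593, -0.1565, 0.2507]
tcp_rot: [[-0.0, 0.001, 1.0], [-1.0, -0.001, -0.0], [0.001, -1.0, 0.001]]
force: [0.5, -0.1, -0.6]
opening: 0.999
```

Emit:
arm_command(
  translation=[
    [0.2,0.2,0],
    [0.315,0.5,0],
    [0.315,0.8,0],
    [0.315,1,0],
    [0.315,1,0],
  ],
  rotation=[
    [0,0,0],
    [0,0,0],
    [0,0,0],
    [0,0,0],
    [0,0,0],
  ],
  grip=[-1,-1,-1,-1,-1],
)

```text
time_s: 16.25
position: [0.5578, -0.1797, 0.1681]
tcp_rot: [[-0.0, -0.004, 1.0], [-1.0, 0.002, -0.0], [-0.002, -1.0, -0.004]]
force: [-0.4, -0.3, 0.3]
opening: 1.0
```

Run:
```python
from rig import eyes,bot
import cv2
from h import *
print(bot.read_state()["position"])
a=eyes.capture("scene")["image"];b=eyes.capture("top")["image"]
a=cv2.resize(a[200:330,120:580],(800,226),interpolation=2);b=cv2.resize(b[170:280,130:470],(800,259),interpolation=2);cv2.imwrite("pics/p2.png",np.vstack([a,b]))
```

```text
[ 0.55783448 -0.17965302  0.16811417]
```

View pics/p2.png

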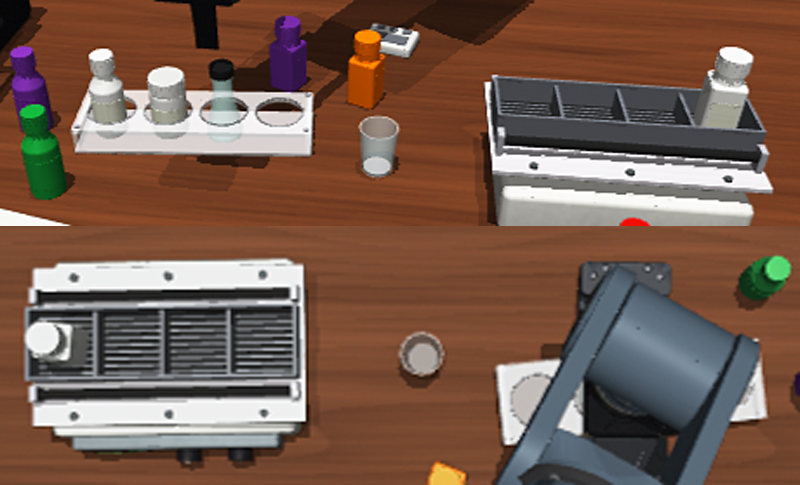

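The square stands upright in bay1: top left at (48,340) in the lower panel, (725,90) in the upper. The flask, jar and narrow still stand in the rack, and the gripper is over the flask. Descending to its stopper.

Emit:
arm_command(
  translation=[
    [0,0.2,0],
    [0,0.4,0],
    [0,0.6,0],
    [0,0.8,0],
    [0,0.985,0],
  ],
  rotation=[
    [0,0,0],
    [0,0,0],
    [0,0,0],
    [0,0,0],
    [0,0,0],
  ],
  grip=[-1,-1,-1,-1,-1],
)

```text
time_s: 16.85
position: [0.5605, -0.1806, 0.0921]
tcp_rot: [[0.0, 0.003, 1.0], [-1.0, -0.002, 0.0], [0.002, -1.0, 0.003]]
force: [0.6, -0.2, -0.7]
opening: 1.0
```

Emit:
arm_command(
  translation=[
    [0,0,0],
    [0,0,0],
    [0,0,0],
    [0,0,0],
    [0,0,0],
  ],
  rotation=[
    [0,0,0],
    [0,0,0],
    [0,0,0],
    [0,0,0],
    [0,0,0],
  ],
  grip=[-0.5,0,0.2,0.3,0.4],
)

```text
time_s: 17.35
position: [0.5596, -0.1803, 0.0917]
tcp_rot: [[0.0, 0.001, 1.0], [-1.0, -0.001, 0.0], [0.001, -1.0, 0.001]]
force: [-0.7, -0.8, 0.3]
opening: 0.625
```

Emit:
arm_command(
  translation=[
    [0,0,0],
    [0,0,0],
    [0,0,0],
    [0,0,0],
    [0,0,0],
  ],
  rotation=[
    [0,0,0],
    [0,0,0],
    [0,0,0],
    [0,0,0],
    [0,0,0],
  ],
  grip=[1,1,1,1,1],
)

```text
time_s: 17.85
position: [0.5592, -0.1801, 0.0908]
tcp_rot: [[0.0, 0.0, 1.0], [-1.0, -0.0, 0.0], [0.0, -1.0, 0.0]]
force: [0.2, -0.1, 0.4]
opening: 0.293
```

Emit:
arm_command(
  translation=[
    [0,0,0],
    [0,0,0],
  ],
  rotation=[
    [0,0,0],
    [0,0,0],
  ],
  grip=[1,1],
)

```text
time_s: 18.05
position: [0.5592, -0.1801, 0.0908]
tcp_rot: [[-0.0, 0.0, 1.0], [-1.0, -0.0, -0.0], [0.0, -1.0, 0.0]]
force: [0.5, -0.4, 0.7]
opening: 0.288
```

Emit:
arm_command(
  translation=[
    [0,-0.05,0],
    [0,-0.15,0],
    [0,-0.3,0],
    [0,-0.4,0],
    [0,-0.5,0],
  ],
  rotation=[
    [0,0,0],
    [0,0,0],
    [0,0,0],
    [0,0,0],
    [0,0,0],
  ],
  grip=[1,1,1,1,1],
)

```text
time_s: 18.55
position: [0.5594, -0.1802, 0.1321]
tcp_rot: [[0.0, 0.001, 1.0], [-1.0, -0.001, 0.0], [0.001, -1.0, 0.001]]
force: [0.0, 0.6, -0.8]
opening: 0.296
```

Emit:
arm_command(
  translation=[
    [0,-0.3,0],
    [-0.15,-0.6,0],
    [-0.35,-0.85,0],
    [-0.54,-1,0],
  ],
  rotation=[
    [0,0,0],
    [0,0,0],
    [0,0,0],
    [0,0,0],
  ],
  grip=[1,1,1,1],
)

```text
time_s: 18.95
position: [0.5597, -0.1367, 0.2131]
tcp_rot: [[-0.001, 0.003, 1.0], [-1.0, -0.001, -0.001], [0.001, -1.0, 0.003]]
force: [0.9, -0.1, 0.1]
opening: 0.295
```

Emit:
arm_command(
  translation=[
    [-0.25,-0.1,0.15],
    [-0.5,-0.2,0.25],
    [-0.75,-0.3,0.35],
    [-1,-0.3,0.435],
  ],
  rotation=[
    [0,0,0],
    [0,0,0],
    [0,0,0],
    [0,0,0],
  ],
  grip=[1,1,1,1],
)

```text
time_s: 19.35
position: [0.5947, -0.0557, 0.2361]
tcp_rot: [[0.0, 0.002, 1.0], [-1.0, -0.001, 0.0], [0.001, -1.0, 0.002]]
force: [0.6, -0.2, -1.4]
opening: 0.293
```

Emit:
arm_command(
  translation=[
    [-0.25,0,0],
    [-0.5,0,0],
    [-0.75,0,0],
    [-1,0,0],
  ],
  rotation=[
    [0,0,0],
    [0,0,0],
    [0,0,0],
    [0,0,0],
  ],
  grip=[1,1,1,1],
)

```text
time_s: 19.75
position: [0.5933, 0.0245, 0.2347]
tcp_rot: [[0.0, -0.001, 1.0], [-1.0, 0.0, 0.0], [-0.0, -1.0, -0.001]]
force: [0.7, 0.2, -1.3]
opening: 0.291
```

Emit:
arm_command(
  translation=[
    [-0.25,0,0],
    [-0.5,0,0],
    [-0.75,0,0],
    [-1,0,0],
  ],
  rotation=[
    [0,0,0],
    [0,0,0],
    [0,0,0],
    [0,0,0],
  ],
  grip=[1,1,1,1],
)

```text
time_s: 20.15
position: [0.5932, 0.1044, 0.2347]
tcp_rot: [[0.0, -0.001, 1.0], [-1.0, 0.0, 0.0], [-0.0, -1.0, -0.001]]
force: [0.2, 0.3, -1.2]
opening: 0.293
```

Emit:
arm_command(
  translation=[
    [-0.25,0,0],
    [-0.5,0,0],
    [-0.75,0,0],
    [-1,0,0],
  ],
  rotation=[
    [0,0,0],
    [0,0,0],
    [0,0,0],
    [0,0,0],
  ],
  grip=[1,1,1,1],
)

```text
time_s: 20.55
position: [0.5932, 0.1843, 0.2346]
tcp_rot: [[0.0, -0.001, 1.0], [-1.0, -0.0, 0.0], [0.0, -1.0, -0.001]]
force: [0.2, -0.0, -0.7]
opening: 0.29
```

Emit:
arm_command(
  translation=[
    [-0.25,0,0],
    [-0.5,0,0],
    [-0.75,0,0],
    [-0.95,0,0],
    [-1,0,0],
  ],
  rotation=[
    [0,0,0],
    [0,0,0],
    [0,0,0],
    [0,0,0],
    [0,0,0],
  ],
  grip=[1,1,1,1,1],
)

```text
time_s: 21.05
position: [0.5933, 0.265, 0.2346]
tcp_rot: [[0.002, -0.0, 1.0], [-1.0, 0.0, 0.002], [-0.0, -1.0, -0.0]]
force: [0.7, -0.5, -1.3]
opening: 0.292
```

Emit:
arm_command(
  translation=[
    [0,0,0],
    [0,0.1,0],
    [0,0.2,0],
    [0,0.3,0],
  ],
  rotation=[
    [0,0,0],
    [0,0,0],
    [0,0,0],
    [0,0,0],
  ],
  grip=[1,1,1,1],
)

```text
time_s: 21.45
position: [0.5937, 0.2622, 0.2097]
tcp_rot: [[-0.001, -0.001, 1.0], [-1.0, -0.0, -0.001], [0.0, -1.0, -0.001]]
force: [0.0, 0.4, -1.2]
opening: 0.29
```

Run:
```python
from rig import eyes,bot
import cv2
from h import *
print(bot.read_state()["position"])
a=eyes.capture("scene")["image"]
a=cv2.resize(a[170:350,380:580],(600,540),interpolation=2);cv2.imwrite("pics/p3.png",a)
```

```text
[0.59371986 0.26217415 0.20972386]
```

View pics/p3.png

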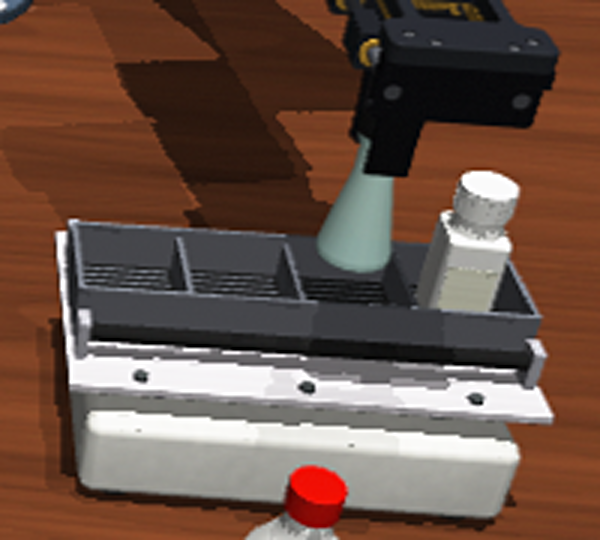

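The flask hangs upright over bay2 at (355,250), with the square clear beside it. Lowering.

Emit:
arm_command(
  translation=[
    [0,0.12,0],
    [0,0.24,0],
    [0,0.34,0],
    [0,0.4,0],
    [0,0.44,0],
  ],
  rotation=[
    [0,0,0],
    [0,0,0],
    [0,0,0],
    [0,0,0],
    [0,0,0],
  ],
  grip=[1,1,1,1,1],
)

```text
time_s: 22.0
position: [0.5937, 0.2631, 0.1748]
tcp_rot: [[0.0, -0.001, 1.0], [-1.0, -0.0, 0.0], [0.0, -1.0, -0.001]]
force: [0.1, -0.2, -0.5]
opening: 0.296
```

Emit:
arm_command(
  translation=[
    [0,0.02,0],
    [0,0.04,0],
    [0,0.05,0],
    [0,0.055,0],
    [0,0.055,0],
  ],
  rotation=[
    [0,0,0],
    [0,0,0],
    [0,0,0],
    [0,0,0],
    [0,0,0],
  ],
  grip=[1,1,1,1,1],
)

```text
time_s: 22.5
position: [0.594, 0.2632, 0.1714]
tcp_rot: [[-0.0, 0.0, 1.0], [-1.0, 0.0, -0.0], [-0.0, -1.0, 0.0]]
force: [0.6, 0.2, -1.0]
opening: 0.291
```

Emit:
arm_command(
  translation=[
    [0,0.004,0],
    [0,0.008,0],
    [0,0.01,0],
    [0,0.01,0],
  ],
  rotation=[
    [0,0,0],
    [0,0,0],
    [0,0,0],
    [0,0,0],
  ],
  grip=[1,1,1,1],
)

```text
time_s: 22.9
position: [0.5941, 0.2632, 0.1707]
tcp_rot: [[0.0, 0.001, 1.0], [-1.0, 0.0, 0.0], [-0.0, -1.0, 0.001]]
force: [0.6, -0.4, 0.0]
opening: 0.292
```

Emit:
arm_command(
  translation=[
    [0,0,0],
    [0,0,0],
    [0,0,0],
    [0,0,0],
    [0,0,0],
  ],
  rotation=[
    [0,0,0],
    [0,0,0],
    [0,0,0],
    [0,0,0],
    [0,0,0],
  ],
  grip=[0.2,0,-0.4,-1,-1],
)

```text
time_s: 23.4
position: [0.5939, 0.2631, 0.1703]
tcp_rot: [[0.0, -0.0, 1.0], [-1.0, -0.0, 0.0], [0.0, -1.0, -0.0]]
force: [-1.0, 0.2, -0.1]
opening: 0.657
```

Emit:
arm_command(
  translation=[
    [0,0,0],
    [0,0,0],
    [0,0,0],
    [0,0,0],
    [0,0,0],
  ],
  rotation=[
    [0,0,0],
    [0,0,0],
    [0,0,0],
    [0,0,0],
    [0,0,0],
  ],
  grip=[-1,-1,-1,-1,-1],
)

```text
time_s: 23.9
position: [0.5939, 0.2631, 0.1704]
tcp_rot: [[0.0, 0.0, 1.0], [-1.0, -0.0, 0.0], [0.0, -1.0, 0.0]]
force: [-0.6, -0.3, 0.4]
opening: 0.99
```

Emit:
arm_command(
  translation=[
    [0,-0.15,0],
    [0,-0.4,0],
    [0,-0.7,0],
    [0,-1,0],
  ],
  rotation=[
    [0,0,0],
    [0,0,0],
    [0,0,0],
    [0,0,0],
  ],
  grip=[-1,-1,-1,-1],
)

```text
time_s: 24.3
position: [0.5939, 0.2631, 0.252]
tcp_rot: [[0.0, 0.0, 1.0], [-1.0, 0.0, 0.0], [-0.0, -1.0, 0.0]]
force: [0.2, 0.3, -0.3]
opening: 1.003
```

Emit:
arm_command(
  translation=[
    [0.2,0,0],
    [0.6,0,-0.2],
    [1,0,-0.375],
  ],
  rotation=[
    [0,0,0],
    [0,0,0],
    [0,0,0],
  ],
  grip=[-1,-1,-1],
)

```text
time_s: 24.6
position: [0.563, 0.1818, 0.2501]
tcp_rot: [[0.001, -0.001, 1.0], [-1.0, -0.001, 0.001], [0.001, -1.0, -0.001]]
force: [0.4, -0.6, -0.4]
opening: 1.0
```

Emit:
arm_command(
  translation=[
    [0.35,0,0],
    [0.7,0,0],
    [1,0,0],
  ],
  rotation=[
    [0,0,0],
    [0,0,0],
    [0,0,0],
  ],
  grip=[-1,-1,-1],
)

```text
time_s: 24.9
position: [0.563, 0.1009, 0.25]
tcp_rot: [[-0.001, -0.001, 1.0], [-1.0, -0.001, -0.001], [0.001, -1.0, -0.001]]
force: [0.2, 0.2, -0.6]
opening: 1.0
```

Emit:
arm_command(
  translation=[
    [0.35,0,0],
    [0.7,0,0],
    [1,0,0],
  ],
  rotation=[
    [0,0,0],
    [0,0,0],
    [0,0,0],
  ],
  grip=[-1,-1,-1],
)

```text
time_s: 25.2
position: [0.5631, 0.021, 0.25]
tcp_rot: [[-0.001, -0.001, 1.0], [-1.0, -0.0, -0.001], [0.0, -1.0, -0.001]]
force: [-0.5, 0.5, -0.2]
opening: 0.998
```

Emit:
arm_command(
  translation=[
    [0.35,0,0],
    [0.7,0,0],
    [1,0,0],
  ],
  rotation=[
    [0,0,0],
    [0,0,0],
    [0,0,0],
  ],
  grip=[-1,-1,-1],
)

```text
time_s: 25.5
position: [0.563, -0.059, 0.2499]
tcp_rot: [[-0.001, -0.001, 1.0], [-1.0, -0.0, -0.001], [0.0, -1.0, -0.001]]
force: [-0.3, -0.6, 0.1]
opening: 0.996
```

Emit:
arm_command(
  translation=[
    [0.35,0,0],
    [0.7,0,0],
    [1,0,0],
  ],
  rotation=[
    [0,0,0],
    [0,0,0],
    [0,0,0],
  ],
  grip=[-1,-1,-1],
)

```text
time_s: 25.8
position: [0.5629, -0.1389, 0.2499]
tcp_rot: [[-0.001, -0.001, 1.0], [-1.0, -0.0, -0.001], [0.0, -1.0, -0.001]]
force: [0.1, -0.1, 0.2]
opening: 1.003
```

Emit:
arm_command(
  translation=[
    [0.35,0,0],
    [0.7,0,0],
    [1,0,0],
  ],
  rotation=[
    [0,0,0],
    [0,0,0],
    [0,0,0],
  ],
  grip=[-1,-1,-1],
)

```text
time_s: 26.1
position: [0.5628, -0.2189, 0.2499]
tcp_rot: [[-0.001, -0.001, 1.0], [-1.0, -0.0, -0.001], [0.0, -1.0, -0.001]]
force: [0.3, 0.2, -0.5]
opening: 1.003
```

Emit:
arm_command(
  translation=[
    [0.2,0.2,0],
    [0.33,0.5,0],
    [0.33,0.8,0],
    [0.33,1,0],
    [0.33,1,0],
  ],
  rotation=[
    [0,0,0],
    [0,0,0],
    [0,0,0],
    [0,0,0],
    [0,0,0],
  ],
  grip=[-1,-1,-1,-1,-1],
)

```text
time_s: 26.6
position: [0.5611, -0.242, 0.1663]
tcp_rot: [[-0.0, -0.007, 1.0], [-1.0, 0.005, -0.0], [-0.005, -1.0, -0.007]]
force: [-0.7, 0.9, -0.3]
opening: 0.996
```

Run:
```python
from rig import eyes,bot
import cv2
from h import *
print(bot.read_state()["position"])
a=eyes.capture("scene")["image"]
a=cv2.resize(a[190:330,120:580],(800,243),interpolation=2);cv2.imwrite("pics/p4.png",a)
```

```text
[ 0.56106298 -0.24198503  0.16632716]
```

View pics/p4.png

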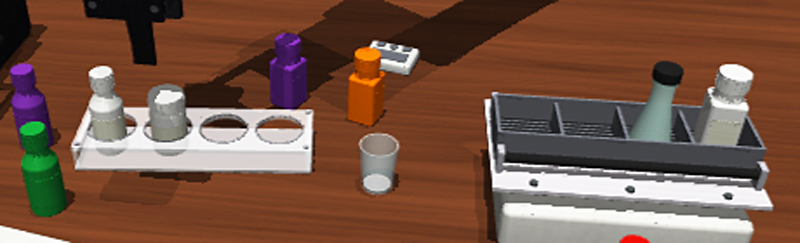

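The flask is upright in bay2 at (660,100), the square is still in bay1, and the gripper is above the jar.

Emit:
arm_command(
  translation=[
    [0,0.2,0],
    [0,0.45,0],
    [0,0.7,0],
    [0,0.9,0],
  ],
  rotation=[
    [0,0,0],
    [0,0,0],
    [0,0,0],
    [0,0,0],
  ],
  grip=[-1,-1,-1,-1],
)

```text
time_s: 27.05
position: [0.5642, -0.2433, 0.0984]
tcp_rot: [[0.0, 0.001, 1.0], [-1.0, -0.001, 0.0], [0.001, -1.0, 0.001]]
force: [-0.4, 0.7, 0.1]
opening: 0.997
```

Emit:
arm_command(
  translation=[
    [0,0.15,0],
    [0,0.3,0],
    [0,0.4,0],
    [0,0.475,0],
    [0,0.475,0],
  ],
  rotation=[
    [0,0,0],
    [0,0,0],
    [0,0,0],
    [0,0,0],
    [0,0,0],
  ],
  grip=[-1,-1,-1,-1,-1],
)

```text
time_s: 27.55
position: [0.5637, -0.2431, 0.0598]
tcp_rot: [[0.0, -0.001, 1.0], [-1.0, 0.001, 0.0], [-0.001, -1.0, -0.001]]
force: [-0.8, 0.6, 0.6]
opening: 1.0
```

Emit:
arm_command(
  translation=[
    [0,0,0],
    [0,0,0],
    [0,0,0],
    [0,0,0],
    [0,0,0],
  ],
  rotation=[
    [0,0,0],
    [0,0,0],
    [0,0,0],
    [0,0,0],
    [0,0,0],
  ],
  grip=[-0.5,-0.2,0,0.1,0.2],
)

```text
time_s: 28.05
position: [0.564, -0.2434, 0.0606]
tcp_rot: [[0.0, 0.0, 1.0], [-1.0, -0.0, 0.0], [0.0, -1.0, 0.0]]
force: [-0.8, -0.5, 1.7]
opening: 0.632
```

Emit:
arm_command(
  translation=[
    [0,0,0],
    [0,0,0],
    [0,0,0],
    [0,0,0],
    [0,0,0],
  ],
  rotation=[
    [0,0,0],
    [0,0,0],
    [0,0,0],
    [0,0,0],
    [0,0,0],
  ],
  grip=[1,1,1,1,1],
)

```text
time_s: 28.55
position: [0.5637, -0.2432, 0.0604]
tcp_rot: [[0.0, -0.0, 1.0], [-1.0, 0.0, 0.0], [-0.0, -1.0, -0.0]]
force: [-0.9, 0.2, 1.7]
opening: 0.45
```

Emit:
arm_command(
  translation=[
    [0,-0.05,0],
    [0,-0.15,0],
    [0,-0.3,0],
    [0,-0.4,0],
    [0,-0.5,0],
  ],
  rotation=[
    [0,0,0],
    [0,0,0],
    [0,0,0],
    [0,0,0],
    [0,0,0],
  ],
  grip=[1,1,1,1,1],
)

```text
time_s: 29.05
position: [0.5643, -0.2434, 0.1017]
tcp_rot: [[0.0, 0.001, 1.0], [-1.0, -0.001, 0.0], [0.001, -1.0, 0.001]]
force: [-0.1, 0.4, -1.2]
opening: 0.452
```

Emit:
arm_command(
  translation=[
    [0,-0.3,0],
    [-0.15,-0.6,0],
    [-0.35,-0.85,0],
    [-0.55,-1,0],
  ],
  rotation=[
    [0,0,0],
    [0,0,0],
    [0,0,0],
    [0,0,0],
  ],
  grip=[1,1,1,1],
)

```text
time_s: 29.45
position: [0.5646, -0.1992, 0.1827]
tcp_rot: [[-0.001, 0.003, 1.0], [-1.0, -0.002, -0.001], [0.002, -1.0, 0.003]]
force: [0.1, -0.0, -0.8]
opening: 0.452
```

Emit:
arm_command(
  translation=[
    [-0.25,-0.1,0.15],
    [-0.5,-0.2,0.25],
    [-0.75,-0.3,0.35],
    [-1,-0.3,0.4],
  ],
  rotation=[
    [0,0,0],
    [0,0,0],
    [0,0,0],
    [0,0,0],
  ],
  grip=[1,1,1,1],
)

```text
time_s: 29.85
position: [0.597, -0.1181, 0.2058]
tcp_rot: [[0.0, 0.003, 1.0], [-1.0, -0.001, 0.0], [0.001, -1.0, 0.003]]
force: [-0.3, 0.5, -0.7]
opening: 0.451
```

Emit:
arm_command(
  translation=[
    [-0.25,0,0],
    [-0.5,0,0],
    [-0.75,0,0],
    [-1,0,0],
  ],
  rotation=[
    [0,0,0],
    [0,0,0],
    [0,0,0],
    [0,0,0],
  ],
  grip=[1,1,1,1],
)

```text
time_s: 30.25
position: [0.5953, -0.0378, 0.2043]
tcp_rot: [[0.0, -0.001, 1.0], [-1.0, 0.0, 0.0], [-0.0, -1.0, -0.001]]
force: [-0.3, 0.7, -1.5]
opening: 0.452
```

Emit:
arm_command(
  translation=[
    [-0.25,0,0],
    [-0.5,0,0],
    [-0.75,0,0],
    [-1,0,0],
  ],
  rotation=[
    [0,0,0],
    [0,0,0],
    [0,0,0],
    [0,0,0],
  ],
  grip=[1,1,1,1],
)

```text
time_s: 30.65
position: [0.5952, 0.0421, 0.2043]
tcp_rot: [[0.0, -0.001, 1.0], [-1.0, 0.0, 0.0], [-0.0, -1.0, -0.001]]
force: [0.5, -0.8, -0.9]
opening: 0.447
```

Emit:
arm_command(
  translation=[
    [-0.25,0,0],
    [-0.5,0,0],
    [-0.75,0,0],
    [-1,0,0],
  ],
  rotation=[
    [0,0,0],
    [0,0,0],
    [0,0,0],
    [0,0,0],
  ],
  grip=[1,1,1,1],
)

```text
time_s: 31.05
position: [0.5952, 0.122, 0.2043]
tcp_rot: [[0.0, -0.001, 1.0], [-1.0, -0.0, 0.0], [0.0, -1.0, -0.001]]
force: [0.6, 0.9, -0.7]
opening: 0.449
```

Emit:
arm_command(
  translation=[
    [-0.25,0,0],
    [-0.5,0,0],
    [-0.75,0,0],
    [-0.95,0,0],
    [-1,0,0],
  ],
  rotation=[
    [0,0,0],
    [0,0,0],
    [0,0,0],
    [0,0,0],
    [0,0,0],
  ],
  grip=[1,1,1,1,1],
)

```text
time_s: 31.55
position: [0.5953, 0.2026, 0.2043]
tcp_rot: [[0.002, -0.0, 1.0], [-1.0, 0.0, 0.002], [-0.0, -1.0, -0.0]]
force: [0.1, 0.1, -1.4]
opening: 0.449
```

Emit:
arm_command(
  translation=[
    [0,0,0],
    [0,0.1,0],
    [0,0.2,0],
    [0,0.3,0],
  ],
  rotation=[
    [0,0,0],
    [0,0,0],
    [0,0,0],
    [0,0,0],
  ],
  grip=[1,1,1,1],
)

```text
time_s: 31.95
position: [0.5957, 0.1998, 0.1793]
tcp_rot: [[-0.001, -0.001, 1.0], [-1.0, -0.0, -0.001], [0.0, -1.0, -0.001]]
force: [-0.2, -0.4, -2.3]
opening: 0.446
```

Run:
```python
from rig import eyes,bot
import cv2
from h import *
print(bot.read_state()["position"])
a=eyes.capture("scene")["image"]
a=cv2.resize(a[170:350,380:580],(600,540),interpolation=2);cv2.imwrite("pics/p5.png",a)
```

```text
[0.59570676 0.19979539 0.17934318]
```

View pics/p5.png

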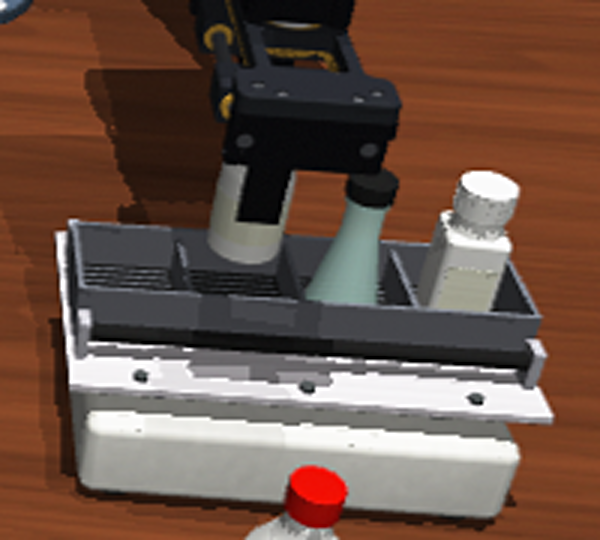

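The jar hangs upright over bay3 at (250,240). The gripper body's edge is about 12 mm to the side of the flask stopper and ends above it, so lowering is safe.

Emit:
arm_command(
  translation=[
    [0,0.12,0],
    [0,0.24,0],
    [0,0.34,0],
    [0,0.4,0],
    [0,0.44,0],
  ],
  rotation=[
    [0,0,0],
    [0,0,0],
    [0,0,0],
    [0,0,0],
    [0,0,0],
  ],
  grip=[1,1,1,1,1],
)

```text
time_s: 32.5
position: [0.5957, 0.2007, 0.1444]
tcp_rot: [[-0.0, -0.001, 1.0], [-1.0, -0.0, -0.0], [0.0, -1.0, -0.001]]
force: [0.1, -0.2, -1.1]
opening: 0.452
```

Emit:
arm_command(
  translation=[
    [0,0.02,0],
    [0,0.04,0],
    [0,0.055,0],
    [0,0.063,0],
    [0,0.063,0],
  ],
  rotation=[
    [0,0,0],
    [0,0,0],
    [0,0,0],
    [0,0,0],
    [0,0,0],
  ],
  grip=[1,1,1,1,1],
)

```text
time_s: 33.0
position: [0.5961, 0.2008, 0.1404]
tcp_rot: [[0.0, 0.001, 1.0], [-1.0, 0.0, 0.0], [-0.0, -1.0, 0.001]]
force: [0.3, 0.1, -0.6]
opening: 0.452
```

Emit:
arm_command(
  translation=[
    [0,0,0],
    [0,0,0],
  ],
  rotation=[
    [0,0,0],
    [0,0,0],
  ],
  grip=[1,1],
)

```text
time_s: 33.2
position: [0.5961, 0.2008, 0.1404]
tcp_rot: [[-0.0, 0.0, 1.0], [-1.0, 0.0, -0.0], [-0.0, -1.0, 0.0]]
force: [-0.5, 0.9, 0.4]
opening: 0.449
```

Emit:
arm_command(
  translation=[
    [0,0,0],
    [0,0,0],
    [0,0,0],
    [0,0,0],
    [0,0,0],
  ],
  rotation=[
    [0,0,0],
    [0,0,0],
    [0,0,0],
    [0,0,0],
    [0,0,0],
  ],
  grip=[-0.1,-0.3,-0.6,-1,-1],
)

```text
time_s: 33.7
position: [0.596, 0.2007, 0.1402]
tcp_rot: [[-0.0, 0.0, 1.0], [-1.0, 0.0, -0.0], [-0.0, -1.0, 0.0]]
force: [0.1, 0.6, -0.2]
opening: 0.82
```

Emit:
arm_command(
  translation=[
    [0,0,0],
    [0,0,0],
    [0,0,0],
    [0,0,0],
    [0,0,0],
  ],
  rotation=[
    [0,0,0],
    [0,0,0],
    [0,0,0],
    [0,0,0],
    [0,0,0],
  ],
  grip=[-1,-1,-1,-1,-1],
)

```text
time_s: 34.2
position: [0.5959, 0.2007, 0.1401]
tcp_rot: [[-0.0, 0.0, 1.0], [-1.0, 0.0, -0.0], [-0.0, -1.0, 0.0]]
force: [0.7, 0.1, 0.7]
opening: 0.999
```

Emit:
arm_command(
  translation=[
    [0,-0.15,0],
    [0,-0.4,0],
    [0,-0.7,0],
    [0,-1,0],
  ],
  rotation=[
    [0,0,0],
    [0,0,0],
    [0,0,0],
    [0,0,0],
  ],
  grip=[-1,-1,-1,-1],
)

```text
time_s: 34.6
position: [0.5959, 0.2007, 0.2217]
tcp_rot: [[0.0, 0.0, 1.0], [-1.0, 0.0, 0.0], [-0.0, -1.0, 0.0]]
force: [0.0, 0.3, 0.1]
opening: 0.999
```

Emit:
arm_command(
  translation=[
    [0.2,-0.25,0],
    [0.6,-0.37,-0.15],
    [1,-0.37,-0.3],
  ],
  rotation=[
    [0,0,0],
    [0,0,0],
    [0,0,0],
  ],
  grip=[-1,-1,-1],
)

```text
time_s: 34.9
position: [0.5731, 0.1204, 0.2528]
tcp_rot: [[0.002, 0.006, 1.0], [-1.0, -0.0, 0.002], [0.0, -1.0, 0.006]]
force: [0.8, -0.1, -0.4]
opening: 0.996
```

Emit:
arm_command(
  translation=[
    [0.35,0,0],
    [0.7,0,0],
    [1,0,0],
  ],
  rotation=[
    [0,0,0],
    [0,0,0],
    [0,0,0],
  ],
  grip=[-1,-1,-1],
)

```text
time_s: 35.2
position: [0.572, 0.0393, 0.251]
tcp_rot: [[-0.0, 0.002, 1.0], [-1.0, -0.0, -0.0], [0.0, -1.0, 0.002]]
force: [-0.4, 0.1, -0.5]
opening: 1.006
```

Emit:
arm_command(
  translation=[
    [0.35,0,0],
    [0.7,0,0],
    [1,0,0],
  ],
  rotation=[
    [0,0,0],
    [0,0,0],
    [0,0,0],
  ],
  grip=[-1,-1,-1],
)

```text
time_s: 35.5
position: [0.5721, -0.0407, 0.2509]
tcp_rot: [[-0.0, 0.001, 1.0], [-1.0, -0.001, -0.0], [0.001, -1.0, 0.001]]
force: [-0.5, -0.3, -0.2]
opening: 1.002
```

Emit:
arm_command(
  translation=[
    [0.35,0,0],
    [0.7,0,0],
    [1,0,0],
  ],
  rotation=[
    [0,0,0],
    [0,0,0],
    [0,0,0],
  ],
  grip=[-1,-1,-1],
)

```text
time_s: 35.8
position: [0.572, -0.1208, 0.2508]
tcp_rot: [[-0.0, 0.001, 1.0], [-1.0, -0.001, -0.0], [0.001, -1.0, 0.001]]
force: [0.3, 0.3, -0.8]
opening: 0.998
```

Emit:
arm_command(
  translation=[
    [0.35,0,0],
    [0.7,0,0],
    [1,0,0],
  ],
  rotation=[
    [0,0,0],
    [0,0,0],
    [0,0,0],
  ],
  grip=[-1,-1,-1],
)

```text
time_s: 36.1
position: [0.572, -0.2008, 0.2509]
tcp_rot: [[-0.0, 0.001, 1.0], [-1.0, -0.001, -0.0], [0.001, -1.0, 0.001]]
force: [0.6, -0.2, -0.3]
opening: 1.002
```

Emit:
arm_command(
  translation=[
    [0.35,0,0],
    [0.7,0,0],
    [1,0,0],
  ],
  rotation=[
    [0,0,0],
    [0,0,0],
    [0,0,0],
  ],
  grip=[-1,-1,-1],
)

```text
time_s: 36.4
position: [0.5719, -0.2809, 0.2508]
tcp_rot: [[-0.001, 0.001, 1.0], [-1.0, -0.001, -0.001], [0.001, -1.0, 0.001]]
force: [-0.2, 0.6, -0.6]
opening: 0.998
```

Emit:
arm_command(
  translation=[
    [0.2,0.2,0],
    [0.34,0.5,0],
    [0.34,0.8,0],
    [0.34,1,0],
    [0.34,1,0],
  ],
  rotation=[
    [0,0,0],
    [0,0,0],
    [0,0,0],
    [0,0,0],
    [0,0,0],
  ],
  grip=[-1,-1,-1,-1,-1],
)

```text
time_s: 36.9
position: [0.5699, -0.3048, 0.1662]
tcp_rot: [[-0.0, -0.006, 1.0], [-1.0, 0.005, -0.0], [-0.005, -1.0, -0.006]]
force: [-0.3, 0.1, -0.1]
opening: 0.997
```

Run:
```python
from rig import eyes,bot
import cv2
from h import *
print(bot.read_state()["position"])
a=eyes.capture("scene")["image"]
a=cv2.resize(a[190:330,120:580],(800,243),interpolation=2);cv2.imwrite("pics/p6.png",a)
```

```text
[ 0.56991758 -0.30480926  0.16622677]
```

View pics/p6.png

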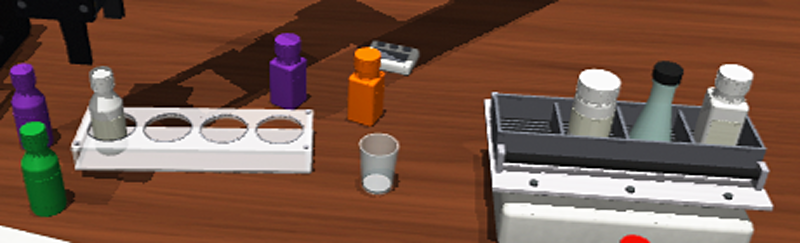

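The jar is upright in bay3, and the flask and square are still standing. The narrow, the only bottle left in the rack, is under the gripper. The green look-alike is 100 mm high and the gripper body stays at 110 mm or more, so it clears.

Emit:
arm_command(
  translation=[
    [0,0.2,0],
    [0,0.45,0],
    [0,0.7,0],
    [0,0.9,0],
  ],
  rotation=[
    [0,0,0],
    [0,0,0],
    [0,0,0],
    [0,0,0],
  ],
  grip=[-1,-1,-1,-1],
)

```text
time_s: 37.35
position: [0.5725, -0.3065, 0.098]
tcp_rot: [[0.0, 0.001, 1.0], [-1.0, -0.001, 0.0], [0.001, -1.0, 0.001]]
force: [-0.5, -0.5, -0.0]
opening: 1.0
```

Emit:
arm_command(
  translation=[
    [0,0.12,0],
    [0,0.25,0],
    [0,0.36,0],
    [0,0.42,0],
    [0,0.45,0],
  ],
  rotation=[
    [0,0,0],
    [0,0,0],
    [0,0,0],
    [0,0,0],
    [0,0,0],
  ],
  grip=[-1,-1,-1,-1,-1],
)

```text
time_s: 37.85
position: [0.5719, -0.3064, 0.0614]
tcp_rot: [[0.0, -0.0, 1.0], [-1.0, 0.0, 0.0], [-0.0, -1.0, -0.0]]
force: [-0.5, -0.0, -0.3]
opening: 1.001
```

Emit:
arm_command(
  translation=[
    [0,0,0],
    [0,0,0],
    [0,0,0],
    [0,0,0],
    [0,0,0],
  ],
  rotation=[
    [0,0,0],
    [0,0,0],
    [0,0,0],
    [0,0,0],
    [0,0,0],
  ],
  grip=[-0.5,-0.2,0,0.1,0.2],
)

```text
time_s: 38.35
position: [0.5721, -0.3066, 0.0621]
tcp_rot: [[-0.0, 0.0, 1.0], [-1.0, -0.0, -0.0], [0.0, -1.0, 0.0]]
force: [-0.0, 1.6, -0.8]
opening: 0.632
```

Emit:
arm_command(
  translation=[
    [0,0,0],
    [0,0,0],
    [0,0,0],
    [0,0,0],
    [0,0,0],
  ],
  rotation=[
    [0,0,0],
    [0,0,0],
    [0,0,0],
    [0,0,0],
    [0,0,0],
  ],
  grip=[1,1,1,1,1],
)

```text
time_s: 38.85
position: [0.5721, -0.3065, 0.0618]
tcp_rot: [[0.0, 0.0, 1.0], [-1.0, -0.0, 0.0], [0.0, -1.0, 0.0]]
force: [0.5, -0.1, 0.4]
opening: 0.404
```

Emit:
arm_command(
  translation=[
    [0,-0.05,0],
    [0,-0.15,0],
    [0,-0.3,0],
    [0,-0.4,0],
    [0,-0.5,0],
  ],
  rotation=[
    [0,0,0],
    [0,0,0],
    [0,0,0],
    [0,0,0],
    [0,0,0],
  ],
  grip=[1,1,1,1,1],
)

```text
time_s: 39.35
position: [0.5722, -0.3067, 0.1031]
tcp_rot: [[0.0, 0.001, 1.0], [-1.0, -0.001, 0.0], [0.001, -1.0, 0.001]]
force: [-0.2, -0.5, -1.0]
opening: 0.402
```

Emit:
arm_command(
  translation=[
    [0,-0.3,0],
    [-0.15,-0.6,0],
    [-0.35,-0.85,0],
    [-0.57,-1,0],
  ],
  rotation=[
    [0,0,0],
    [0,0,0],
    [0,0,0],
    [0,0,0],
  ],
  grip=[1,1,1,1],
)

```text
time_s: 39.75
position: [0.5726, -0.2611, 0.1842]
tcp_rot: [[-0.001, 0.003, 1.0], [-1.0, -0.002, -0.001], [0.002, -1.0, 0.003]]
force: [0.3, -1.0, -0.8]
opening: 0.409
```

Emit:
arm_command(
  translation=[
    [-0.25,-0.1,0.1],
    [-0.5,-0.2,0.2],
    [-0.75,-0.3,0.27],
    [-1,-0.3,0.31],
  ],
  rotation=[
    [0,0,0],
    [0,0,0],
    [0,0,0],
    [0,0,0],
  ],
  grip=[1,1,1,1],
)

```text
time_s: 40.15
position: [0.5975, -0.1796, 0.2071]
tcp_rot: [[0.001, 0.002, 1.0], [-1.0, -0.001, 0.001], [0.001, -1.0, 0.002]]
force: [-0.5, -0.2, -0.8]
opening: 0.405
```

Emit:
arm_command(
  translation=[
    [-0.25,0,0],
    [-0.5,0,0],
    [-0.75,0,0],
    [-1,0,0],
  ],
  rotation=[
    [0,0,0],
    [0,0,0],
    [0,0,0],
    [0,0,0],
  ],
  grip=[1,1,1,1],
)

```text
time_s: 40.55
position: [0.5958, -0.0991, 0.2054]
tcp_rot: [[0.0, -0.001, 1.0], [-1.0, 0.001, 0.0], [-0.001, -1.0, -0.001]]
force: [-0.1, 0.6, -0.1]
opening: 0.405
```

Emit:
arm_command(
  translation=[
    [-0.25,0,0],
    [-0.5,0,0],
    [-0.75,0,0],
    [-1,0,0],
  ],
  rotation=[
    [0,0,0],
    [0,0,0],
    [0,0,0],
    [0,0,0],
  ],
  grip=[1,1,1,1],
)

```text
time_s: 40.95
position: [0.5957, -0.0193, 0.2054]
tcp_rot: [[0.0, -0.002, 1.0], [-1.0, 0.0, 0.0], [-0.0, -1.0, -0.002]]
force: [-0.5, 0.1, -0.5]
opening: 0.408
```

Emit:
arm_command(
  translation=[
    [-0.25,0,0],
    [-0.5,0,0],
    [-0.75,0,0],
    [-1,0,0],
  ],
  rotation=[
    [0,0,0],
    [0,0,0],
    [0,0,0],
    [0,0,0],
  ],
  grip=[1,1,1,1],
)

```text
time_s: 41.35
position: [0.5956, 0.0606, 0.2054]
tcp_rot: [[0.0, -0.002, 1.0], [-1.0, 0.0, 0.0], [-0.0, -1.0, -0.002]]
force: [0.6, -0.6, -1.1]
opening: 0.401
```

Emit:
arm_command(
  translation=[
    [-0.25,0,0],
    [-0.5,0,0],
    [-0.75,0,0],
    [-0.95,0,0],
    [-1,0,0],
  ],
  rotation=[
    [0,0,0],
    [0,0,0],
    [0,0,0],
    [0,0,0],
    [0,0,0],
  ],
  grip=[1,1,1,1,1],
)

```text
time_s: 41.85
position: [0.5959, 0.1411, 0.2055]
tcp_rot: [[0.002, -0.001, 1.0], [-1.0, 0.0, 0.002], [-0.0, -1.0, -0.001]]
force: [-0.2, -0.1, -1.1]
opening: 0.406
```

Emit:
arm_command(
  translation=[
    [0,0,0],
    [0,0.1,0],
    [0,0.2,0],
    [0,0.3,0],
  ],
  rotation=[
    [0,0,0],
    [0,0,0],
    [0,0,0],
    [0,0,0],
  ],
  grip=[1,1,1,1],
)

```text
time_s: 42.25
position: [0.5965, 0.1383, 0.1807]
tcp_rot: [[-0.001, -0.001, 1.0], [-1.0, -0.0, -0.001], [0.0, -1.0, -0.001]]
force: [0.7, 0.8, -0.7]
opening: 0.409
```

Run:
```python
from rig import eyes,bot
import cv2
from h import *
print(bot.read_state()["position"])
a=eyes.capture("scene")["image"]
a=cv2.resize(a[170:350,380:580],(600,540),interpolation=2);cv2.imwrite("pics/p7.png",a)
```

```text
[0.59649829 0.13827057 0.18072068]
```

View pics/p7.png

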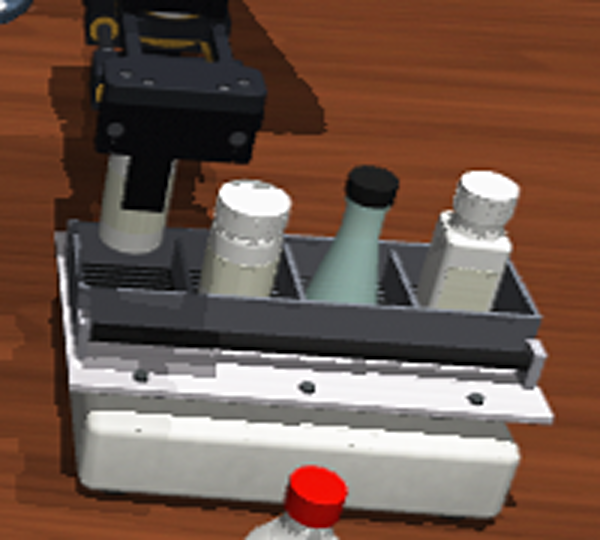

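The narrow hangs upright over bay4 at (135,235), and the other three stand in their bays. I'll lower it, release and retreat upward.

Emit:
arm_command(
  translation=[
    [0,0.12,0],
    [0,0.24,0],
    [0,0.34,0],
    [0,0.4,0],
    [0,0.44,0],
  ],
  rotation=[
    [0,0,0],
    [0,0,0],
    [0,0,0],
    [0,0,0],
    [0,0,0],
  ],
  grip=[1,1,1,1,1],
)

```text
time_s: 42.8
position: [0.5965, 0.1391, 0.1458]
tcp_rot: [[0.0, -0.001, 1.0], [-1.0, -0.0, 0.0], [0.0, -1.0, -0.001]]
force: [0.3, 1.1, -1.0]
opening: 0.405
```

Emit:
arm_command(
  translation=[
    [0,0.02,0],
    [0,0.04,0],
    [0,0.055,0],
    [0,0.063,0],
    [0,0.063,0],
  ],
  rotation=[
    [0,0,0],
    [0,0,0],
    [0,0,0],
    [0,0,0],
    [0,0,0],
  ],
  grip=[1,1,1,1,1],
)

```text
time_s: 43.3
position: [0.5969, 0.1392, 0.1418]
tcp_rot: [[0.0, 0.0, 1.0], [-1.0, 0.0, 0.0], [-0.0, -1.0, 0.0]]
force: [-0.3, -0.2, -1.2]
opening: 0.398
```

Emit:
arm_command(
  translation=[
    [0,0,0],
    [0,0,0],
  ],
  rotation=[
    [0,0,0],
    [0,0,0],
  ],
  grip=[1,1],
)

```text
time_s: 43.5
position: [0.5969, 0.1392, 0.1418]
tcp_rot: [[0.0, 0.0, 1.0], [-1.0, 0.0, 0.0], [-0.0, -1.0, 0.0]]
force: [0.3, -0.8, 0.5]
opening: 0.406
```

Emit:
arm_command(
  translation=[
    [0,0,0],
    [0,0,0],
    [0,0,0],
    [0,0,0],
    [0,0,0],
  ],
  rotation=[
    [0,0,0],
    [0,0,0],
    [0,0,0],
    [0,0,0],
    [0,0,0],
  ],
  grip=[-0.1,-0.3,-0.6,-1,-1],
)

```text
time_s: 44.0
position: [0.5967, 0.1391, 0.1415]
tcp_rot: [[-0.0, -0.0, 1.0], [-1.0, -0.0, -0.0], [0.0, -1.0, -0.0]]
force: [-0.2, -0.7, -0.3]
opening: 0.773
```

Emit:
arm_command(
  translation=[
    [0,0,0],
    [0,0,0],
    [0,0,0],
    [0,0,0],
    [0,0,0],
  ],
  rotation=[
    [0,0,0],
    [0,0,0],
    [0,0,0],
    [0,0,0],
    [0,0,0],
  ],
  grip=[-1,-1,-1,-1,-1],
)

```text
time_s: 44.5
position: [0.5967, 0.1391, 0.1415]
tcp_rot: [[-0.0, 0.0, 1.0], [-1.0, -0.0, -0.0], [0.0, -1.0, 0.0]]
force: [0.7, -0.2, 0.8]
opening: 0.996
```

Emit:
arm_command(
  translation=[
    [0,-0.15,0],
    [0,-0.4,0],
    [0,-0.7,0],
    [0,-1,0],
  ],
  rotation=[
    [0,0,0],
    [0,0,0],
    [0,0,0],
    [0,0,0],
  ],
  grip=[-1,-1,-1,-1],
)

```text
time_s: 44.9
position: [0.5967, 0.1392, 0.2231]
tcp_rot: [[0.0, 0.0, 1.0], [-1.0, 0.0, 0.0], [-0.0, -1.0, 0.0]]
force: [-0.1, -0.3, 0.4]
opening: 0.999
```

Emit:
arm_command(
  translation=[
    [0,-0.25,0],
    [0.3,-0.5,0],
    [0.6,-0.5,0],
    [1,-0.5,0],
  ],
  rotation=[
    [0,0,0],
    [0,0,0],
    [0,0,0],
    [0,0,0],
  ],
  grip=[-1,-1,-1,-1],
)

```text
time_s: 45.3
position: [0.5972, 0.0592, 0.2637]
tcp_rot: [[0.002, 0.003, 1.0], [-1.0, 0.0, 0.002], [-0.0, -1.0, 0.003]]
force: [0.1, 0.1, -0.8]
opening: 0.999
```

Emit:
arm_command(
  translation=[
    [0.35,0,0],
    [0.7,0,0],
    [0.95,0,0],
    [1,0,0],
    [1,0,0],
  ],
  rotation=[
    [0,0,0],
    [0,0,0],
    [0,0,0],
    [0,0,0],
    [0,0,0],
  ],
  grip=[-1,-1,-1,-1,-1],
)

```text
time_s: 45.8
position: [0.5968, -0.0212, 0.2621]
tcp_rot: [[-0.001, 0.001, 1.0], [-1.0, 0.0, -0.001], [-0.0, -1.0, 0.001]]
force: [0.0, -0.6, -0.7]
opening: 1.002
```

Run:
```python
from rig import eyes,bot
import cv2
from h import *
a=eyes.capture("scene")["image"];b=eyes.capture("top")["image"]
a=cv2.resize(a[170:340,120:580],(800,296),interpolation=2);b=cv2.resize(b[170:280,130:470],(800,259),interpolation=2);cv2.imwrite("pics/p8.png",np.vstack([a,b]))
```

```text
(no output)
```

View pics/p8.png

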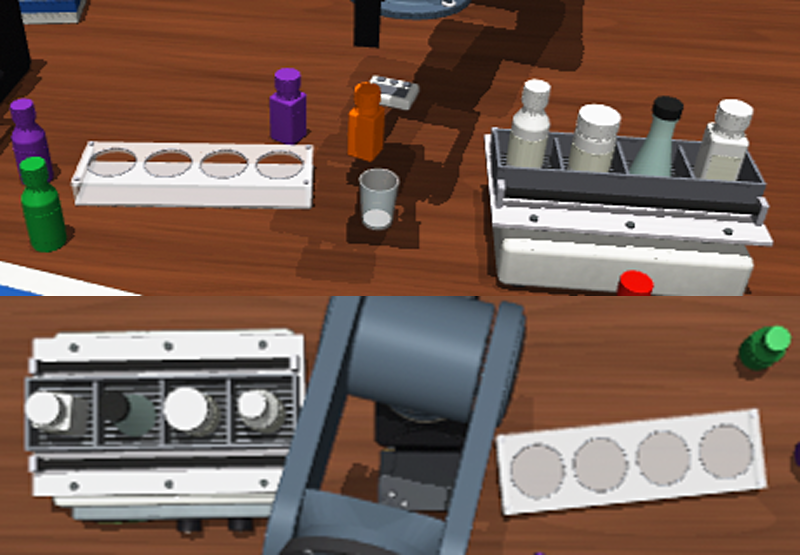

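All four bottles stand upright, one per bay. From the left in the top view they read square (48,410), flask (118,408), jar (187,410) and narrow (258,410). The rack is empty, the beaker stands at its old place (379,200 in the upper panel), and the gripper is clear. Handing in.

```bash
python3 -c "
from rig import bot
print(bot.read_state()['time_s']); print(bot.hand_in())"
```

```text
45.9
the job is handed in; nothing more can be done
None
```

I moved all four bottles from the rack to the shaker, working from the left end: square to bay1, flask to bay2, jar to bay3 and narrow to bay4. I handed the job in at 45.9 s of the 102 s allowed.

The final scene and top pictures show every bottle upright in its own bay in the original order, and the rack empty. In the scene view the beaker stands where it was, the look-alikes are in place, and the gripper is clear. Force readings at the end of each move stayed under about 3 N.

One measurement disagreed along the way. The networks' single-view origins were off by up to about 3 cm for partly hidden things, such as the purple square. I used positions from my own top-view geometry instead, and they matched the given rack and tray sizes to within about 1 mm.

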